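Shut two parts drawers, leave the third open

ROBOT

A 6-joint arm with a two-finger parallel gripper is mounted at the origin on a cart in front of the work surface, level with it; the furniture and walls round the work are solid. World frame = base frame: x ahead of the robot, y to its left, z up, the work surface at z = 0. Lengths are in mm, angles in rad, forces in N, time in s.
With the tool pointing down it reaches from about 300 to 775 mm from the base axis. Payload 14.6 kg.
Tool frame: the origin (TCP) lies midway between the tips of the shut fingers; the grasp point (between the pads) lies 19 mm behind it; z points along the fingers, y is the line along which they close (so a half turn about z gives the same grasp; the last joint's range is limited). The gripper opens to 94 mm and grips with 3 to 60 N. Pads are 16 mm wide; open, the fingers measure 119 mm over their backs; the gripper's body (75 mm by 177 mm) begins 78 mm behind the grasp point.
Start: joints at [-1.202, 0.3, 1.521, -0, 1.321, -0.067], TCP at [232.167, -498.586, 205.446] pointing down, gripper open.
Joint ranges: [-3.03, 3.03], [-0.79, 2.21], [0.23, 2.52], [-1.04, 4.18], [0, 3.07], [-2.55, 2.55]. Speed limits (rad/s): [2.22, 2.22, 2.57, 3.14, 3.14, 3.14].

INTERFACE

Orientations are given as [roll, pitch, yaw] about the fixed x, y, z axes, in that order (R = Rz(yaw) Ry(pitch) Rx(roll)).
In Python, from cell import manip, camera gives the robot as it stands.
- The arm moves only by the tool move_arm, never from a script. Its arguments are lists of equal length, an entry for each row: "dp": the shift along the world's x, y, z in mm, a list of three; "rotation": the turn, a rotation vector about the world's x, y, z in rad, a list of three; "hand": the opening, from 0 (shut) to 1 (fully open). A call has 1 to 10 rows; each row shifts and turns the commanded pose from where the row before left it; what a row does not reach is not made up. A row lasts 1/8 s, in which the tool goes at most 62.5 mm and 10.7 degrees, less where a joint would pass 70% of its speed; a pose out of reach is approached as far as the arm can. A call with a gripper value outside its range is refused whole. The fingers move at their own pace and stop on an object; "newtons" is the grip in N (left out, the last holds). Time passes only in rows, so rows that do not move let the fingers close. It gives the time, the measured TCP pose, the force, the opening and the grip force at its end, in the units of the state.
- manip.read_state(): the state, without advancing time (a new reading comes with each control period).
- camera(name): name is "scene" or "side" or "wrist"; returns a dict with "image" (480x640x3 uint8, red, green, blue), "fx", "fy", "cx", "cy" (pixels), "R" (3x3) and "t" (3): a world point X has camera coordinates R X + t; the wrist camera has in their place "mount" (4x4, takes a point from camera to tool coordinates, whose origin is the TCP and whose axes are the flange's). Camera axes: x right, y down, z forward; pixel columns grow to the right and rows downward; lengths in mm; the calibration is good to about 2 mm. A picture is of the moment at which its call begins: read the wrist's pose just before it. There is no depth.
- manip.sign_off(): hands the job in; it is judged then, once.
The state is a dict: "clock": time; "joints": joint angles; "qd": joint speeds; "effort": joint torques, N m; "eef_pos": TCP position; "eef_rot": TCP orientation; "wrist_force": force on the tool from outside, world axes, zero at the start; "moment": the same for the moment, N m; "finger_gap": finger opening in mm; "finger_force": force on a finger pad.
Only numpy, scipy, OpenCV 4.12 (cv2) and the standard library are available. Lean on these libraries where they do the work, as an engineer would, in place of code of your own. Each camera call takes 0.05 s, during which the arm holds its last target. There are 200 camera calls.

TASK

Push fully shut the two drawers of the blue cabinet that hold the yellow relay and the copper toroid, and leave the drawer with the blue terminal block open just as it is. Push the drawer fronts gently with the fingertips, so that the relay does not tip over; do not touch or pick up the parts, and leave the other things on the bench and the cabinet where they are.

Things in the scene. Friction and masses are not known exactly. Their poses are not given: they have to be found in the camera images.
- parts_cabinet: Low blue steel cabinet with three grey drawers side by side, fixed to the bench; 150 deep (x) x 300 wide (y) x 70 mm high. Origin at the centre of its underside; its own -x axis points out of the drawer fronts (roughly to the robot), +y to its left drawer as the robot sees it. The cabinet's front edge is at its x = -75 mm.
- front_left (a point): Centre of the outer face of the left drawer's front panel (as the robot sees it), 35 mm above the bench; moves with the drawer. The panel is flat, upright, 94 mm wide, 60 mm high (5 to 65 mm above the bench), 8 mm thick. The point's axes are those of the cabinet. At cabinet y = 98 mm; x = -83 mm when shut. The open drawer behind it has side walls 47 mm high.
- drawer_left (a joint): How far the left drawer is out, in m: 0 fully shut against a hard stop, at most 0.12. It slides along the cabinet's x axis with about 2 N of friction and stays where it is left; no spring, no latch.
- front_middle (a point): Centre of the outer face of the middle drawer's front panel (as the robot sees it), 35 mm above the bench; moves with the drawer. The panel is flat, upright, 94 mm wide, 60 mm high (5 to 65 mm above the bench), 8 mm thick. The point's axes are those of the cabinet. At cabinet y = 0 mm; x = -83 mm when shut. The open drawer behind it has side walls 47 mm high.
- drawer_middle (a joint): How far the middle drawer is out, in m: 0 fully shut against a hard stop, at most 0.12. It slides along the cabinet's x axis with about 2 N of friction and stays where it is left; no spring, no latch.
- front_right (a point): Centre of the outer face of the right drawer's front panel (as the robot sees it), 35 mm above the bench; moves with the drawer. The panel is flat, upright, 94 mm wide, 60 mm high (5 to 65 mm above the bench), 8 mm thick. The point's axes are those of the cabinet. At cabinet y = -98 mm; x = -83 mm when shut. The open drawer behind it has side walls 47 mm high.
- drawer_right (a joint): How far the right drawer is out, in m: 0 fully shut against a hard stop, at most 0.12. It slides along the cabinet's x axis with about 2 N of friction and stays where it is left; no spring, no latch.
- relay: Yellow box-shaped relay on a black foot, 21x28x38 mm, standing upright. Lies loose in one of the three drawers, a different one each time. Origin at the centre of its underside.
- toroid: Toroid coil wound with copper wire, 53 mm across, 18 mm high, lying flat. Lies loose in one of the three drawers, a different one each time. Origin at the centre of its underside.
- terminal_0: Blue terminal block, 14x36x19 mm. Lies loose in one of the three drawers, a different one each time. Origin at the centre of its underside. The drawer that holds it stays open.
- kapton_reel: White reel of orange tape lying flat, 58 mm across, 19 mm high, on top of the cabinet near its back; leave alone. Origin at centre of underside.
- desolder_wick: Blue flat reel of copper wick, 36 mm across, 11 mm high, on top of the cabinet near its back; leave alone. Origin at centre of underside.
- capacitor_can: Dark blue can capacitor standing upright with two terminals on top, 35 mm across, 60 mm high, on the bench left of the cabinet; leave alone. Origin at centre of underside.
- knob_black: Black instrument knob with a grey top, 24 mm across, 17 mm high, on the bench left of the cabinet; leave alone. Origin at centre of underside.
- side_cutters: Side cutters with orange and black handles, 120x130x12 mm, lying on the right of the bench; leave alone. Origin at centre of underside.
Not all that is in view belongs to the job. There is more than one size of the toroid; the one meant has the size given above.

How it is judged:
By the outcome, as a careful person would: the job done as asked, in the order asked, and still so for the second after the job is handed in, with the robot touching nothing.
It also fails if it takes over 48 s, if anything falls off the work surface, if the arm or the gripper's body presses on something with over 40 N, if the wrist force passes 120 N, or if a joint passes its speed limit or range.

## Working session

There is one attempt and no reset: what is moved stays moved. The work goes in short steps, Python scripts to look and compute and a tool call to move; the robot and the scene stay as the last step left them, time stands still between calls to the robot, and variables do not carry over. Pictures are saved under pics/ and viewed, at most 10 in all, crops included, and the job is handed in when it is done.

Besides the shell and the picture viewer there is one more tool, called after ">>>" by a JSON object that holds its "fn" and its "kwargs", one argument or row to a line. move_arm: Moves the arm, as the interface text tells. Its arguments: {"type":"object","properties":{"dp":{"type":"array","items":{"type":"array","items":{"type":"number"}}},"rotation":{"type":"array","items":{"type":"array","items":{"type":"number"}}},"hand":{"type":"array","items":{"type":"number"}},"newtons":{"type":"number"}},"required":["dp","rotation","hand"]}

```bash
mkdir -p pics; python3 - <<'E'
from cell import manip, camera
import cv2,pickle
for n in ("scene","side"):
    c=camera(n); cv2.imwrite(f"pics/{n}0.png",c["image"][:,:,::-1]); pickle.dump(c,open(f"{n}0.pkl","wb"))
    print(n,c["fx"],c["cx"],c["cy"],c["R"],c["t"])
print(manip.read_state())
E
```

```text
scene 476.0548579042057 325.23090367319 237.9109005860385 [[-0.72830875 -0.68490824 -0.02161175]
 [-0.38407041  0.43412066 -0.81487985]
 [ 0.56750003 -0.58518369 -0.57922686]] [397.68909015 276.38763323 849.8911273 ]
side 577.3321097157851 318.3466352679526 244.45850906746355 [[-0.99836421 -0.05665746  0.00767086]
 [-0.04241124  0.64390205 -0.76393157]
 [ 0.03834314 -0.76300726 -0.64525167]] [ 562.60690241   89.78457986 1634.93678214]
{'clock': 0.1, 'joints': array([-1.20164482e+00,  3.00386061e-01,  1.52152915e+00,  5.82503406e-06,
        1.32069335e+00, -6.66101628e-02]), 'qd': array([ 0.00050558, -0.0016586 , -0.00403278,  0.00140244, -0.00070338,
       -0.00018948]), 'effort': array([ 9.98416290e-04, -5.32648587e+01, -3.53286052e+01,  7.09248637e-02,
        2.35428015e-02, -3.99971930e-05]), 'eef_pos': array([ 232.06313563, -498.38228393,  204.95494462]), 'eef_rot': array([-3.14057938e+00, -7.32490127e-05,  4.35760192e-01]), 'wrist_force': array([-0.07540794,  0.9387481 ,  0.30798498]), 'moment': array([-0.02274974, -0.02475692,  0.05232467]), 'finger_force': 0.0, 'finger_gap': 93.90766877143189}
```

View pics/scene0.png

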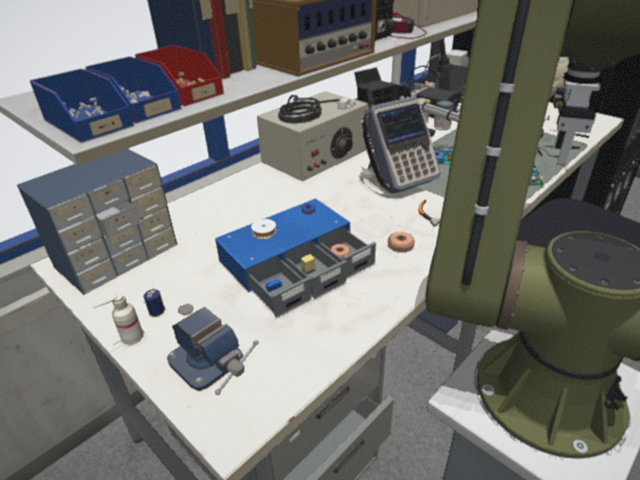

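View pics/side0.png

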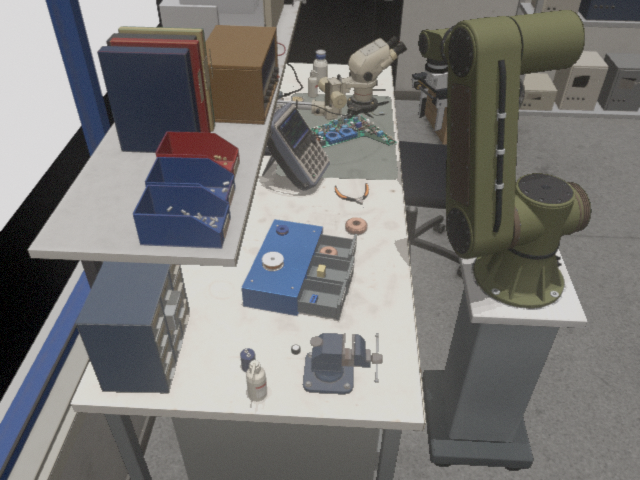

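The left drawer (nearest the cameras) holds the blue terminal: scene (272,284), side (313,299). The middle holds the yellow relay: scene (308,263). The right holds a copper toroid: scene (340,250). A second toroid on the bench at scene (401,241) is in no drawer, so it isn't the one meant. I'll confirm this in an enlarged crop and measure the fronts there too.

```bash
python3 - <<'E'
import cv2,numpy as np
a=cv2.imread("pics/scene0.png")[195:320,210:420]; b=cv2.imread("pics/side0.png")[205:325,235:385]
a=cv2.resize(a,None,fx=3.8,fy=3.8,interpolation=cv2.INTER_CUBIC); b=cv2.resize(b,None,fx=5,fy=5,interpolation=cv2.INTER_CUBIC)
cv2.imwrite("pics/a1.png",a);cv2.imwrite("pics/b1.png",b); print(a.shape,b.shape)
E
```

```text
(475, 798, 3) (600, 750, 3)
```

View pics/a1.png

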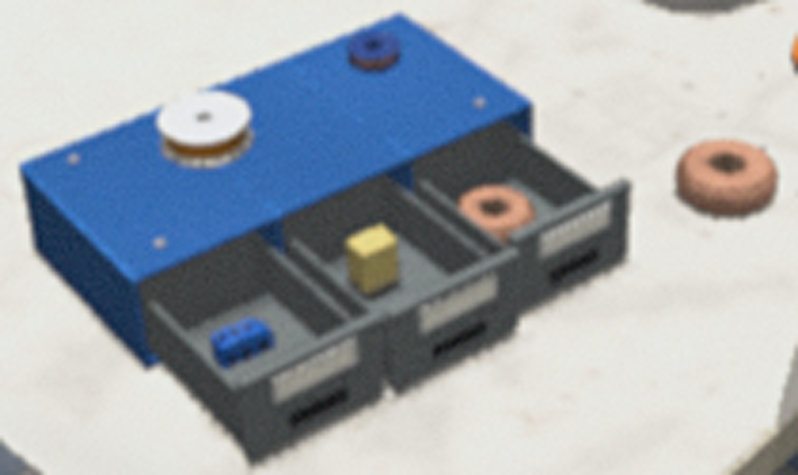

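View pics/b1.png

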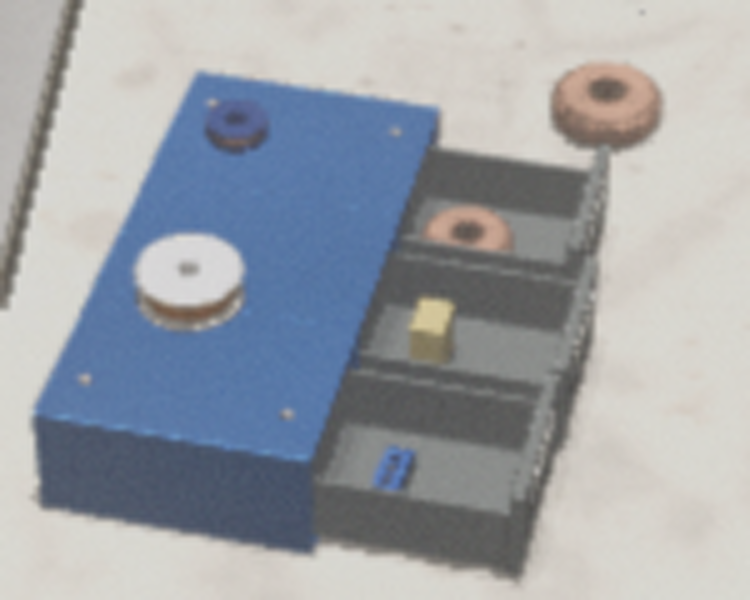

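Both crops agree. In crop a the terminal is at (240,340) in the left drawer, the relay at (372,258) in the middle and the small toroid at (497,212) in the right. The bench toroid at (726,175) is larger, so it is the decoy. Next I'll compute the cabinet pose and the front positions.

```bash
cat > h.py <<'E'
import numpy as np
def ray(c,u,v):
    R=np.array(c["R"]);t=np.array(c["t"]);o=-R.T@t
    return o,R.T@np.array([(u-c["cx"])/c["fx"],(v-c["cy"])/c["fy"],1])
def onz(c,u,v,z):
    o,d=ray(c,u,v); return o+d*(z-o[2])/d[2]
E
python3 - <<'E'
from h import *
import pickle
s=pickle.load(open("scene0.pkl","rb"));d=pickle.load(open("side0.pkl","rb"))
A=lambda p,z:onz(s,210+(p[0]+.5)/3.8-.5,195+(p[1]+.5)/3.8-.5,z)
B=lambda p,z:onz(d,235+(p[0]+.5)/5-.5,205+(p[1]+.5)/5-.5,z)
np.set_printoptions(precision=1,suppress=True)
ca=np.array([A(p,70)for p in[(22,167),(136,278),(532,104),(400,13)]])
cb=np.array([B(p,70)for p in[(38,415),(315,460),(438,108),(198,72)]])
print(ca,cb,sep="\n")
c=(ca+cb)/2; yv=(c[0]+c[1]-c[2]-c[3])[:2]; yaw=np.arctan2(-yv[0],yv[1]); o=c.mean(0)
xv=(c[0]+c[3]-c[1]-c[2])[:2]
print("centre",o,"yaw",yaw,np.arctan2(xv[1],xv[0]),np.linalg.norm(yv)/2,np.linalg.norm(xv)/2)
M=np.array([[np.cos(yaw),np.sin(yaw)],[-np.sin(yaw),np.cos(yaw)]])
L=lambda P:M@(P-o)[:2]
for n,p in dict(Ltl=(238,385),Ltr=(383,322),Mtl=(388,320),Mtr=(516,255),Rtr=(629,185)).items(): print("A",n,L(A(p,65)))
for n,p in dict(Rtr=(608,152),Mtr=(597,258),Ltr=(555,378),Ltl=(520,498)).items(): print("B",n,L(B(p,65)))
print("relay",L(A((372,237),50)),L(B((433,312),50)))
print("toroids",L(A((497,205),25)),L(A((726,165),18)))
E
```

```text
[[ 751.5  163.3   70. ]
 [ 610.1  185.9   70. ]
 [ 557.6 -103.3   70. ]
 [ 704.4 -129.9   70. ]]
[[ 751.7  166.2   70. ]
 [ 606.2  189.5   70. ]
 [ 558.6 -102.6   70. ]
 [ 702.6 -127.5   70. ]]
centre [655.3  30.2  70. ] yaw -0.16651209251414145 -0.16695608152627892 296.13700816250116 146.47522267047967
A Ltl [-180.2  145.8]
A Ltr [-186.7   53.9]
A Mtl [-187.1   50.7]
A Mtr [-186.5  -42.8]
A Rtr [-176.1 -141.4]
B Rtr [-176.5 -135.9]
B Mtr [-186.6  -43. ]
B Ltr [-181.8   56.5]
B Ltl [-180.9  146.5]
relay [-102.9    2.5] [-104.5    4.9]
toroids [-99.1 -98.3] [-153.2 -251.9]
```

>>> {"fn": "move_arm", "kwargs": {
  "dp": [
    [15, 44, 0],
    [15, 44, 0],
    [15, 44, 0],
    [15, 44, 0],
    [15, 44, 0],
    [15, 44, 0],
    [15, 44, 0],
    [15, 44, 0],
    [15, 44, 0],
    [15, 44, 0]
  ],
  "rotation": [
    [0, 0, -0.06],
    [0, 0, -0.06],
    [0, 0, -0.06],
    [0, 0, -0.06],
    [0, 0, -0.06],
    [0, 0, -0.06],
    [0, 0, -0.06],
    [0, 0, -0.06],
    [0, 0, -0.06],
    [0, 0, -0.06]
  ],
  "hand": [0, 0, 0, 0, 0, 0, 0, 0, 0, 0]
}}

```text
clock: 1.35
eef_pos: [382.3, -57.1, 205.5]
eef_rot: [3.142, -0.0, -0.166]
wrist_force: [-0.3, -0.5, -0.3]
finger_gap: 0.8
finger_force: 0.0
```

>>> {"fn": "move_arm", "kwargs": {
  "dp": [
    [12, 40, 0],
    [12, 40, 0],
    [12, 40, -20],
    [12, 5, -40],
    [0, 0, -40],
    [0, 0, -35],
    [0, 0, -25],
    [0, 0, -10],
    [0, 0, 0]
  ],
  "rotation": [
    [0, 0, 0],
    [0, 0, 0],
    [0, 0, 0],
    [0, 0, 0],
    [0, 0, 0],
    [0, 0, 0],
    [0, 0, 0],
    [0, 0, 0],
    [0, 0, 0]
  ],
  "hand": [0, 0, 0, 0, 0, 0, 0, 0, 0]
}}

```text
clock: 2.48
eef_pos: [430.1, 66.4, 35.4]
eef_rot: [3.141, 0.001, -0.164]
wrist_force: [0.2, -1.0, -0.5]
finger_gap: 0.2
finger_force: 0.0
```

>>> {"fn": "move_arm", "kwargs": {
  "dp": [
    [6, -1, 0],
    [6, -1, 0],
    [5, -0.8, 0],
    [4, -0.6, 0],
    [0, 0, 0]
  ],
  "rotation": [
    [0, 0, 0],
    [0, 0, 0],
    [0, 0, 0],
    [0, 0, 0],
    [0, 0, 0]
  ],
  "hand": [0, 0, 0, 0, 0]
}}

```text
clock: 3.1
eef_pos: [451.4, 63.0, 35.4]
eef_rot: [-3.142, -0.0, -0.164]
wrist_force: [0.1, -0.4, 0.4]
finger_gap: 0.4
finger_force: 0.0
```

```bash
python3 - <<'E'
from cell import camera
import cv2
a=camera("scene")["image"][180:320,210:420,::-1]; b=camera("side")["image"][205:325,235:415,::-1]
a=cv2.resize(a,(600,400)); b=cv2.resize(b,(300,200))
a[:200,:300]=b
cv2.imwrite("pics/c1.png",a)
E
```

```text
(no output)
```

View pics/c1.png

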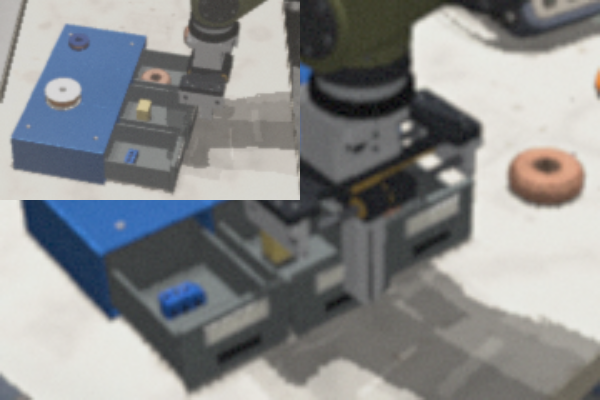

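The shut fingertips at (370,298) in the crop stand just in front of the middle panel. I'll push gently.

>>> {"fn": "move_arm", "kwargs": {
  "dp": [
    [3, -0.5, 0],
    [3, -0.5, 0],
    [3, -0.5, 0],
    [3, -0.5, 0],
    [3, -0.5, 0],
    [4, -0.7, 0],
    [5, -0.8, 0],
    [6, -1, 0],
    [6, -1, 0],
    [6, -1, 0]
  ],
  "rotation": [
    [0, 0, 0],
    [0, 0, 0],
    [0, 0, 0],
    [0, 0, 0],
    [0, 0, 0],
    [0, 0, 0],
    [0, 0, 0],
    [0, 0, 0],
    [0, 0, 0],
    [0, 0, 0]
  ],
  "hand": [0, 0, 0, 0, 0, 0, 0, 0, 0, 0]
}}

```text
clock: 4.45
eef_pos: [493.6, 55.9, 35.4]
eef_rot: [3.141, 0.0, -0.164]
wrist_force: [-2.7, -1.2, 0.5]
finger_gap: 0.6
finger_force: 1.1
```

>>> {"fn": "move_arm", "kwargs": {
  "dp": [
    [6, -1, 0],
    [6, -1, 0],
    [6, -1, 0],
    [6, -1, 0],
    [6, -1, 0],
    [6, -1, 0],
    [5, -0.8, 0],
    [5, -0.8, 0],
    [4, -0.7, 0],
    [4, -0.7, 0]
  ],
  "rotation": [
    [0, 0, 0],
    [0, 0, 0],
    [0, 0, 0],
    [0, 0, 0],
    [0, 0, 0],
    [0, 0, 0],
    [0, 0, 0],
    [0, 0, 0],
    [0, 0, 0],
    [0, 0, 0]
  ],
  "hand": [0, 0, 0, 0, 0, 0, 0, 0, 0, 0]
}}

```text
clock: 5.7
eef_pos: [547.4, 47.0, 35.4]
eef_rot: [-3.142, -0.0, -0.164]
wrist_force: [-2.8, -0.4, -0.3]
finger_gap: 0.5
finger_force: 1.1
```

About 18 mm remains to the stop, so I'll slow down.

>>> {"fn": "move_arm", "kwargs": {
  "dp": [
    [3, -0.5, 0],
    [3, -0.5, 0],
    [3, -0.5, 0],
    [2, -0.3, 0],
    [2, -0.3, 0],
    [1, -0.2, 0],
    [1, -0.2, 0]
  ],
  "rotation": [
    [0, 0, 0],
    [0, 0, 0],
    [0, 0, 0],
    [0, 0, 0],
    [0, 0, 0],
    [0, 0, 0],
    [0, 0, 0]
  ],
  "hand": [0, 0, 0, 0, 0, 0, 0]
}}

```text
clock: 6.58
eef_pos: [562.2, 44.6, 35.5]
eef_rot: [-3.142, -0.0, -0.164]
wrist_force: [-2.0, 0.3, -0.0]
finger_gap: 0.3
finger_force: 1.0
```

>>> {"fn": "move_arm", "kwargs": {
  "dp": [
    [1, -0.2, 0],
    [1, -0.2, 0],
    [1, -0.2, 0],
    [1, -0.2, 0]
  ],
  "rotation": [
    [0, 0, 0],
    [0, 0, 0],
    [0, 0, 0],
    [0, 0, 0]
  ],
  "hand": [0, 0, 0, 0]
}}

```text
clock: 7.08
eef_pos: [566.3, 43.8, 35.5]
eef_rot: [-3.141, -0.0, -0.164]
wrist_force: [-1.7, 0.9, -0.5]
finger_gap: 0.5
finger_force: 1.0
```

>>> {"fn": "move_arm", "kwargs": {
  "dp": [
    [1, -0.2, 0],
    [1, -0.2, 0],
    [1, -0.2, 0]
  ],
  "rotation": [
    [0, 0, 0],
    [0, 0, 0],
    [0, 0, 0]
  ],
  "hand": [0, 0, 0]
}}

```text
clock: 7.45
eef_pos: [566.5, 43.8, 35.4]
eef_rot: [3.141, 0.007, -0.164]
wrist_force: [-29.5, 5.0, 20.2]
finger_gap: 0.4
finger_force: 15.1
```

The hard stop is reached at TCP x = 566.5. I'll back straight out, then shift across to the right drawer.

>>> {"fn": "move_arm", "kwargs": {
  "dp": [
    [-3, 0.5, 0],
    [-10, 1.7, 0],
    [-20, 3.3, 0],
    [-25, 4.2, 0],
    [-25, 4.2, 0],
    [-25, 4.2, 0],
    [-20, 3.3, 0],
    [-10, 0, 0],
    [-5, -20, 0],
    [-5, -25, 0]
  ],
  "rotation": [
    [0, 0, 0],
    [0, 0, 0],
    [0, 0, 0],
    [0, 0, 0],
    [0, 0, 0],
    [0, 0, 0],
    [0, 0, 0],
    [0, 0, 0],
    [0, 0, 0],
    [0, 0, 0]
  ],
  "hand": [0, 0, 0, 0, 0, 0, 0, 0, 0, 0]
}}

```text
clock: 8.7
eef_pos: [421.3, 19.0, 35.6]
eef_rot: [-3.142, -0.001, -0.163]
wrist_force: [0.2, 0.3, 0.3]
finger_gap: 0.4
finger_force: 0.0
```

```bash
python3 - <<'E'
from cell import camera
import cv2
a=camera("scene")["image"][180:320,210:420,::-1]; b=camera("side")["image"][205:325,235:415,::-1]
a=cv2.resize(a,(600,400)); b=cv2.resize(b,(300,200))
a[:200,:300]=b
cv2.imwrite("pics/d1.png",a)
E
```

```text
(no output)
```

View pics/d1.png

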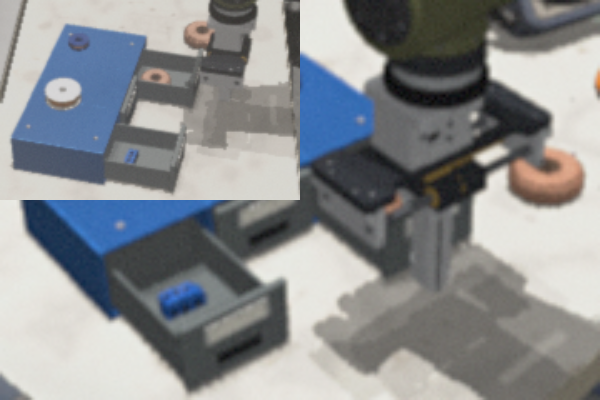

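The middle drawer is shut: its front is flush at crop (262,225). The left drawer is unchanged with its blue terminal at (182,300). Now the right drawer.

>>> {"fn": "move_arm", "kwargs": {
  "dp": [
    [2, -25, 0],
    [2, -26, 0],
    [8, -1.3, 0],
    [6, -1, 0],
    [5, -0.8, 0],
    [4, -0.7, 0],
    [3, -0.5, 0],
    [3, -0.5, 0],
    [3, -0.5, 0],
    [3, -0.5, 0]
  ],
  "rotation": [
    [0, 0, 0],
    [0, 0, 0],
    [0, 0, 0],
    [0, 0, 0],
    [0, 0, 0],
    [0, 0, 0],
    [0, 0, 0],
    [0, 0, 0],
    [0, 0, 0],
    [0, 0, 0]
  ],
  "hand": [0, 0, 0, 0, 0, 0, 0, 0, 0, 0]
}}

```text
clock: 10.05
eef_pos: [460.1, -37.3, 35.4]
eef_rot: [-3.142, 0.001, -0.164]
wrist_force: [-1.6, 0.5, 1.3]
finger_gap: 0.4
finger_force: 1.0
```

>>> {"fn": "move_arm", "kwargs": {
  "dp": [
    [4, -0.7, 0],
    [5, -0.8, 0],
    [6, -1, 0],
    [6, -1, 0],
    [6, -1, 0],
    [6, -1, 0],
    [6, -1, 0],
    [6, -1, 0],
    [6, -1, 0],
    [6, -1, 0]
  ],
  "rotation": [
    [0, 0, 0],
    [0, 0, 0],
    [0, 0, 0],
    [0, 0, 0],
    [0, 0, 0],
    [0, 0, 0],
    [0, 0, 0],
    [0, 0, 0],
    [0, 0, 0],
    [0, 0, 0]
  ],
  "hand": [0, 0, 0, 0, 0, 0, 0, 0, 0, 0]
}}

```text
clock: 11.3
eef_pos: [517.5, -46.8, 35.4]
eef_rot: [-3.142, 0.0, -0.164]
wrist_force: [-2.3, -1.2, -0.9]
finger_gap: 0.4
finger_force: 1.1
```

>>> {"fn": "move_arm", "kwargs": {
  "dp": [
    [6, -1, 0],
    [5, -0.8, 0],
    [4, -0.7, 0],
    [4, -0.7, 0],
    [3, -0.5, 0],
    [3, -0.5, 0],
    [2, -0.3, 0],
    [2, -0.3, 0],
    [1, -0.2, 0],
    [1, -0.2, 0]
  ],
  "rotation": [
    [0, 0, 0],
    [0, 0, 0],
    [0, 0, 0],
    [0, 0, 0],
    [0, 0, 0],
    [0, 0, 0],
    [0, 0, 0],
    [0, 0, 0],
    [0, 0, 0],
    [0, 0, 0]
  ],
  "hand": [0, 0, 0, 0, 0, 0, 0, 0, 0, 0]
}}

```text
clock: 12.55
eef_pos: [548.2, -52.0, 35.4]
eef_rot: [-3.142, -0.0, -0.164]
wrist_force: [-1.7, -0.1, -0.2]
finger_gap: 0.5
finger_force: 1.0
```

>>> {"fn": "move_arm", "kwargs": {
  "dp": [
    [1, -0.2, 0],
    [1, -0.2, 0],
    [1, -0.2, 0]
  ],
  "rotation": [
    [0, 0, 0],
    [0, 0, 0],
    [0, 0, 0]
  ],
  "hand": [0, 0, 0]
}}

```text
clock: 12.92
eef_pos: [549.7, -52.2, 35.4]
eef_rot: [-3.141, 0.004, -0.164]
wrist_force: [-18.9, 3.4, 12.4]
finger_gap: 0.3
finger_force: 9.8
```

The stop is reached here too. I'll back off, lift clear and check.

>>> {"fn": "move_arm", "kwargs": {
  "dp": [
    [-3, 0.5, 0],
    [-10, 1.7, 0],
    [-20, 3.3, 0],
    [-25, 4.2, 0],
    [-25, 4.2, 0],
    [-25, 4.2, 0],
    [-20, 3, 20],
    [-15, -20, 40],
    [-10, -40, 40],
    [-10, -40, 40]
  ],
  "rotation": [
    [0, 0, 0],
    [0, 0, 0],
    [0, 0, 0],
    [0, 0, 0],
    [0, 0, 0],
    [0, 0, 0],
    [0, 0, 0],
    [0, 0, 0],
    [0, 0, 0],
    [0, 0, 0]
  ],
  "hand": [0, 0, 0, 0, 0, 0, 0, 0, 0, 0]
}}

```text
clock: 14.18
eef_pos: [387.4, -132.2, 176.9]
eef_rot: [3.141, -0.001, -0.163]
wrist_force: [0.7, 0.6, 0.6]
finger_gap: 0.2
finger_force: 0.0
```

>>> {"fn": "move_arm", "kwargs": {
  "dp": [
    [-10, -45, 0],
    [-10, -45, 0],
    [-10, -45, 0],
    [0, -45, 0],
    [0, -45, 0],
    [0, -45, 0],
    [0, 0, 0]
  ],
  "rotation": [
    [0, 0, 0],
    [0, 0, 0],
    [0, 0, 0],
    [0, 0, 0],
    [0, 0, 0],
    [0, 0, 0],
    [0, 0, 0]
  ],
  "hand": [0, 0, 0, 0, 0, 0, 0]
}}

```text
clock: 15.05
eef_pos: [357.5, -403.2, 174.9]
eef_rot: [3.142, 0.0, -0.167]
wrist_force: [-0.7, 0.7, -0.1]
finger_gap: 0.8
finger_force: 0.0
```

```bash
python3 - <<'E'
from cell import camera
import cv2
a=camera("scene")["image"][180:320,210:420,::-1]; b=camera("side")["image"][205:325,235:415,::-1]
a=cv2.resize(a,(780,520)); b=cv2.resize(b,(270,180))
a[:180,:270]=b
cv2.imwrite("pics/e1.png",a)
E
```

```text
(no output)
```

View pics/e1.png

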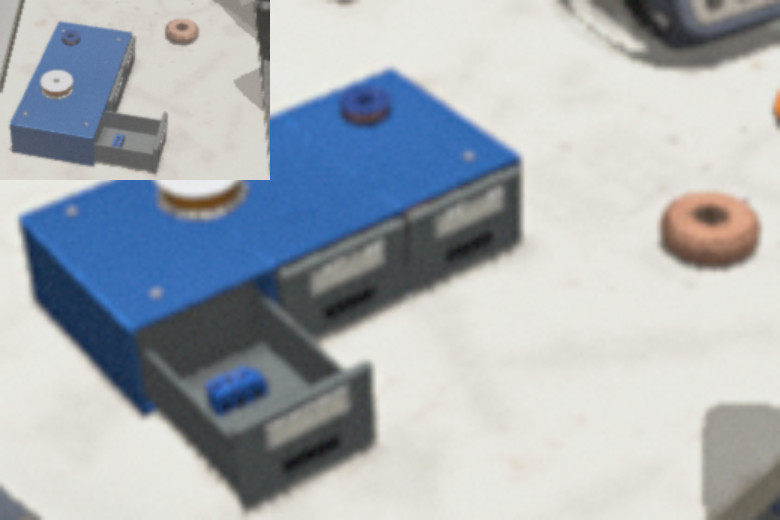

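The middle and right fronts are flush with the cabinet at crop (345,275) and (465,215). The left drawer is still open with its terminal block at (237,388), and the reels and bench toroid are undisturbed.

```bash
python3 -c "
from cell import manip; print(manip.sign_off())"
```

```text
the job is handed in; nothing more can be done
None
```

I pushed the relay (middle) and toroid (right) drawers fully shut against their stops, left the terminal-block (left) drawer open as it was, and handed the job in at about 15 s; the relay is hidden in its shut drawer, so I could not see that it still stands.

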